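Restock the spring-fed candle tray

TASK

Restock the spring-fed candle tray: push the two amber candle jars that stand loose in front of it, one after the other and in either order, along the dresser top and in through the tray's flared mouth, until each has gone past the two sprung brass catches and the catches have closed in front of it. Only slide the jars with the fingertips: they are open glass candles, so never pinch, lift or tip them. All three candles must end upright in one row inside the tray, and everything else on the dresser must stay where it stands.

Things in the scene. Friction and masses are not known exactly. Their poses are not given: they have to be found in the camera images.
- tray: Wooden pusher tray fixed to the dresser top; place and yaw vary. Origin on the surface midway between the two catch pivots; +x runs from the mouth into the tray, y across, z up. No floor to climb: jars slide on the dresser top. Cheeks 30 mm high, inner faces at y = +-31 mm, from x = 24 mm to the 42 mm high end board at x = 220 mm. Holds three jars in a row.
- tray_front (a point): Middle of the front end of the tray's flared mouth, on the surface, at tray x = -48 mm. The flare is two straight 30 mm high boards, 96 mm apart inside (108 mm outside) here, narrowing to 61 mm at tray x = -5 mm, just before the catches. Waxed and slippery. Same axes as the tray.
- tray_seat (a point): On the surface at tray x = 33 mm: where the centre of the front jar stands when it rests against the closed catches from inside (the next jars stand 57 and 114 mm farther in). The catches snap shut in front of a jar once its centre has passed here; push it 3 mm, at most 10 mm, beyond. The last jar takes a push of about 10 to 20 N.
- pusher (a joint): Black upright plate, 54 mm wide and 37 mm high, with a grey bumper, that a coiled spring presses towards the mouth behind the row of jars (about 4.5 N in front, 7 N at the back). 0 = foremost (face at tray x = 14 mm), grows to 0.180 m as it is pushed back; about 0.048 with one jar in the tray, 0.105 with two, 0.162 with three.
- catch_left (a joint): One-way sprung brass flap at the mouth, on the tray's +y side, 18 mm long, z = 7 to 37 mm, hinged on an upright pin at tray x = 0, y = 36 mm. 0 = closed: it slants inwards with its tip at x = 11 mm, y = 21 mm; grows to about 1.0 rad as a jar going in folds it back against the cheek. A weak spring closes it; a jar cannot come out against it.
- catch_right (a joint): The mirror image of catch_left, on the tray's -y side (hinge at y = -36 mm, tip at y = -21 mm when closed).
- jar_a: Amber glass candle jar with a paper label, open at the top, 57 mm diameter, 78 mm high, about 0.24 kg, loose in front of the tray's mouth. Origin at the centre of its underside, z up.
- jar_b: The second loose amber glass candle jar, same size and origin as jar_a.
- jar_c: Third amber glass candle jar, same size, already in the tray between the catches and the pusher. It moves back along the tray as the others are pushed in.
- stone_dish: Bystander: grey stone dish with pebbles, 72 mm wide, 26 mm high. Origin at the centre of its underside.
- salve_tin0: Bystander: round salve tin, 53 mm wide, 22 mm high. Origin at the centre of its underside.
- salve_tin1: Bystander: second salve tin, same size.
- tealight0: Bystander: tealight, 40 mm wide, 21 mm high.
- tealight1: Bystander: second tealight, same size.
- seal_stamp: Bystander: wooden seal stamp standing upright, 26 mm wide, 92 mm high.
- crystal_rose: Bystander: rose crystal point standing upright, 31 x 27 mm, 70 mm high.
- crystal_jade: Bystander: green crystal point standing upright, 36 x 32 mm, 69 mm high.
Mind the look-alikes: they are no part of the job. Leave any blue or pink look-alike of the jar_a alone.

How it is judged (in metres and radians):
On the way, in this order (a step that is already met when the one before it is completed fails the run):
1. the first of the two loose jars is past the catches, which have closed in front of it (value of joint each of catch_left, catch_right below 0.15 rad and ((x of jar_a in the frame of tray between 0.028 and 0.175 m and y of jar_a in the frame of tray between -0.006 and 0.006 m and angle between jar_a's own z axis and vertical below 0.06 rad and height (world z) of jar_a between -0.006 and 0.006 m) or (x of jar_b in the frame of tray between 0.028 and 0.175 m and y of jar_b in the frame of tray between -0.006 and 0.006 m and angle between jar_b's own z axis and vertical below 0.06 rad and height (world z) of jar_b between -0.006 and 0.006 m))), for 0.2 s.
2. both jars are past the catches, which have closed in front of them (value of joint each of catch_left, catch_right below 0.15 rad and x of jar_a in the frame of tray between 0.028 and 0.175 m and y of jar_a in the frame of tray between -0.006 and 0.006 m and angle between each of jar_a, jar_b's own z axis and vertical below 0.06 rad and height (world z) of jar_a between -0.006 and 0.006 m and x of jar_b in the frame of tray between 0.028 and 0.175 m and y of jar_b in the frame of tray between -0.006 and 0.006 m and height (world z) of jar_b between -0.006 and 0.006 m), for 0.2 s.
At the end, for the whole second after the job is handed in: All three jars stand in the tray behind the catches: centres 28 to 175 mm inward (x) of the tray's origin and within 6 mm of its middle line, upright within 0.06 rad, on the surface within 6 mm and at rest; both catches closed (below 0.15 rad) (all of step 2 and linear speed of each of jar_a, jar_b, jar_c below 0.01 m/s and x of jar_c in the frame of tray between 0.028 and 0.175 m and y of jar_c in the frame of tray between -0.006 and 0.006 m and angle between jar_c's own z axis and vertical below 0.06 rad and height (world z) of jar_c between -0.006 and 0.006 m); the robot touches nothing.
It fails at once if a jar is lifted more than 12 mm off the dresser top (height (world z) of any of jar_a, jar_b, jar_c above 0.012 m).
It fails at once if a jar is tipped more than 0.3 rad (angle between any of jar_a, jar_b, jar_c's own z axis and vertical above 0.3 rad).
It fails at once if a jar is squeezed or struck with more than 38 N by the fingers (contact force between the fingers and jar_a above 38 N or contact force between the fingers and jar_b above 38 N or contact force between the fingers and jar_c above 38 N).
It fails at once if a bystander is moved more than 15 mm (distance of any of salve_tin0, salve_tin1, tealight0, tealight1, seal_stamp, stone_dish, crystal_rose, crystal_jade from where it was at the start of the episode above 0.015 m).
It also fails if it takes over 72 s, if anything falls off the work surface, if the arm or the gripper's body presses on something with over 40 N, if the wrist force passes 120 N, or if a joint passes its speed limit or range.

ROBOT

A 7-joint arm with a two-finger parallel gripper is mounted at the origin on a cart in front of the work surface, level with it; the furniture and walls round the work are solid. World frame = base frame: x ahead of the robot, y to its left, z up, the work surface at z = 0. Lengths are in m, angles in degrees, forces in N, time in s.
With the tool pointing down it reaches from about 0.4 to 0.875 m from the base axis. Payload 6.5 kg.
Tool frame: the origin (TCP) lies midway between the tips of the shut fingers; the grasp point (between the pads) lies 19 mm behind it (bot.pinch_z is the distance from the TCP to the grasp point, in m); z points along the fingers, y is the line along which they close (so a half turn about z gives the same grasp; the last joint's range is limited). The gripper opens to 88 mm and grips with 3 to 60 N. Pads are 18 mm wide; open, the fingers measure 123 mm over their backs; the gripper's body (75 mm by 187 mm) begins 45 mm behind the grasp point.
Start: joints at [68.457, 30.733, -0.252, 88.115, 0.149, 61.152, -4.079], TCP at [0.198, -0.619, 0.239] pointing down, gripper open.
Joint ranges: [-154.64, 154.64], [-21.42, 123.67], [-72.66, 72.17], [13.99, 137.28], [-74.86, 254.86], [10.95, 109.41], [-158.01, 158.01]. Speed limits (degrees/s): [136.94, 136.94, 180, 180, 180, 180, 180].

INTERFACE

Orientations are given as [roll, pitch, yaw] about the fixed x, y, z axes, in that order (R = Rz(yaw) Ry(pitch) Rx(roll)).
In Python, from cell import bot, imaging gives the robot as it stands. The module is installed in compiled form; this text tells all that it offers.
- The arm moves only by the tool move_arm, never from a script. Its argument "motion" is a list of rows, each a list of 7 numbers: the shift along the tool's x, y, z in m, then the turn, a rotation vector about the tool's x, y, z in rad, then the opening, from 0 (shut) to 1 (fully open). A call has 1 to 20 rows; each row is the pose to reach, as a shift and turn from the pose commanded when the call began, along the tool's axes at that moment; what a row does not reach only later rows make up. A row lasts 1/10 s, in which the tool goes at most 50 mm and 8.59 degrees, less where a joint would pass 70% of its speed; a pose out of reach is approached as far as the arm can. A call with a gripper value outside its range is refused whole. The fingers move at their own pace and stop on an object; "newtons" is the grip in N (left out, the last holds). Time passes only in rows, so rows that repeat a pose let the fingers close. It gives the time, the measured TCP pose, the force, the opening and the grip force at its end, in the units of the state.
- bot.observe(): the state, without advancing time (a new reading comes with each control period).
- imaging.camera(name): name is "scene" or "side" or "wrist"; returns a dict with "pixels" (480x640x3 uint8, red, green, blue), "intrinsics" (3x3 intrinsics, pixels), "camera_from_world" (4x4, takes a point from world to camera coordinates). Camera axes: x right, y down, z forward; pixel columns grow to the right and rows downward; lengths in m; the calibration is good to about 2 mm. A picture is of the moment at which its call begins. There is no depth.
- bot.hand_in(): hands the job in; it is judged then, once.
The state is a dict: "time_s": time; "joint_pos": joint angles; "joint_vel": joint speeds; "effort": joint torques, N m; "ee_pos": TCP position; "tcp_rot": TCP orientation; "ft_force": force on the tool from outside, world axes, zero at the start; "torque": the same for the moment, N m; "gripper_width": opening from 0.0 (shut) to 1.0 (fully open); "grip_force": force on a finger pad.
Only numpy, scipy, OpenCV 4.12 (cv2) and the standard library are available. Lean on these libraries where they do the work, as an engineer would, in place of code of your own. Each camera call takes 0.05 s, during which the arm holds its last target. There are 200 camera calls.

## Working session

There is one attempt and no reset: what is moved stays moved. The work goes in short steps, Python scripts to look and compute and a tool call to move; the robot and the scene stay as the last step left them, time stands still between calls to the robot, and variables do not carry over. Pictures are saved under pics/ and viewed, at most 10 in all, crops included, and the job is handed in when it is done.

Besides the shell and the picture viewer there is one more tool, called after ">>>" as name(argument=value, ...), one argument or row to a line, values as JSON. move_arm: Moves the arm, as the interface text tells. Its arguments: {"type":"object","properties":{"motion":{"type":"array","items":{"type":"array","items":{"type":"number"}}},"newtons":{"type":"number"}},"required":["motion"]}

```bash
mkdir -p pics; python3 - <<'E'
from cell import bot, imaging
import cv2, numpy as np
for n in ("scene","side"):
    c=imaging.camera(n); cv2.imwrite(f"pics/{n}0.png",cv2.cvtColor(c["pixels"],cv2.COLOR_RGB2BGR))
    np.savez(f"{n}0.npz",**c); print(n,c["intrinsics"].tolist(),np.linalg.inv(c["camera_from_world"]).round(3).tolist())
s=bot.observe();print(s)
E
```

```text
scene [[518.3915529521247, 0.0, 319.55822364362064], [0.0, 518.3915529521247, 236.730856368559], [0.0, 0.0, 1.0]] [[-0.505, -0.466, 0.726, -0.476], [-0.863, 0.25, -0.44, 0.697], [0.024, -0.849, -0.528, 0.751], [0.0, 0.0, 0.0, 1.0]]
side [[528.1782501947281, 0.0, 324.22361581040803], [0.0, 528.1782501947281, 229.01014876146806], [0.0, 0.0, 1.0]] [[-0.653, -0.642, 0.402, 0.087], [-0.757, 0.563, -0.331, 0.461], [-0.014, -0.52, -0.854, 0.946], [0.0, 0.0, 0.0, 1.0]]
{'time_s': 0.1, 'joint_pos': array([68.45681587, 30.77435126, -0.25414396, 88.16222036,  0.15038828,
       61.15117471, -4.07986206]), 'joint_vel': array([ 0.03207607, -0.1907317 ,  0.01266839, -0.1572022 ,  0.0918216 ,
        0.02961724,  0.03997688]), 'effort': array([ 2.21339149e-03, -5.72073734e+01,  9.93633382e-01, -2.52231127e+01,
       -5.61604067e-02,  1.33254178e-02,  1.65827458e-05]), 'ee_pos': array([ 0.19798369, -0.6185597 ,  0.23793237]), 'tcp_rot': array([-1.79912917e+02,  7.79446104e-03,  1.77544483e+01]), 'ft_force': array([ 0.42660139, -0.07235806,  0.37224018]), 'torque': array([-0.02144859,  0.00189676, -0.00591016]), 'grip_force': 0.0, 'gripper_width': 1.000646862546462}
```

View pics/scene0.png

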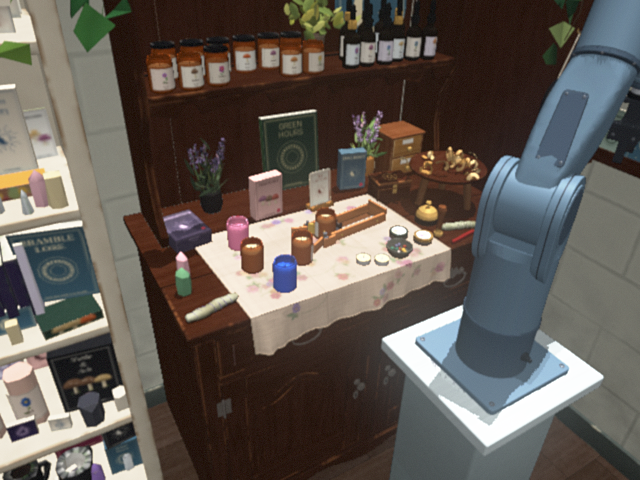

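View pics/side0.png

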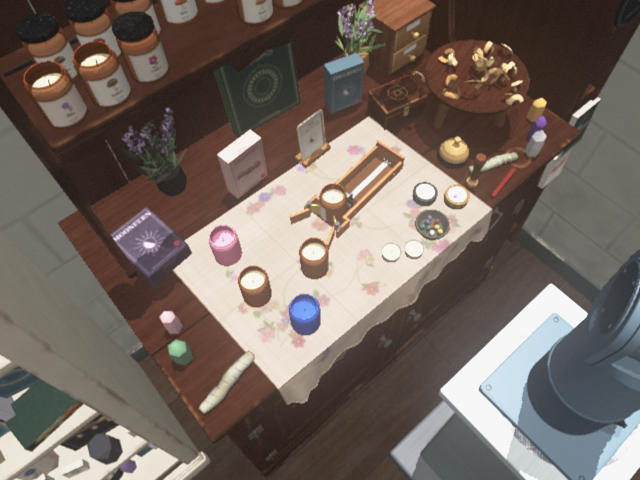

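Side view: amber jars are loose at (255,287) and (314,259), with the third in the tray at (333,203). The blue (305,314) and pink (225,245) look-alikes are to be left alone. I'll check in one enlarged crop.

```bash
python3 - <<'E'
import cv2
im=cv2.imread("pics/side0.png")[135:345,195:475]
cv2.imwrite("pics/crop0.png",cv2.resize(im,None,fx=2.857,fy=2.857,interpolation=cv2.INTER_CUBIC))
E
```

```text
(no output)
```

View pics/crop0.png

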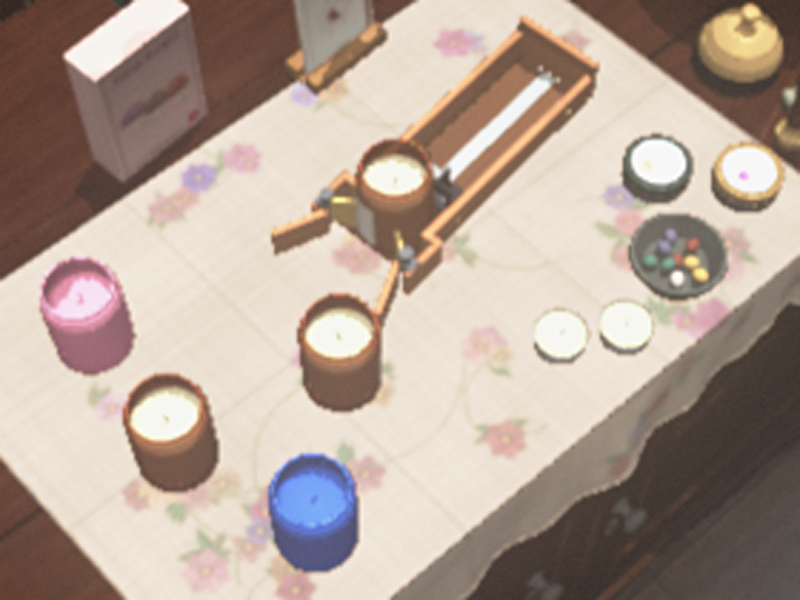

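The crop confirms it: the amber jars with rims at crop px (341,328) and (168,410) are loose, and jar_c is at (396,178) between the catches. Pink (82,290) and blue (313,492) are look-alikes.

```bash
cat > h.py <<'E'
import numpy as np
def ray(npz,uv,z):
    K=npz["intrinsics"];T=np.linalg.inv(npz["camera_from_world"])
    d=T[:3,:3]@np.linalg.solve(K,[uv[0],uv[1],1]);o=T[:3,3]
    return (o+d*(z-o[2])/d[2])[:2]
def proj(c,p):
    q=c["camera_from_world"]@np.append(p,1);q=c["intrinsics"]@q[:3];return q[:2]/q[2]
E
python3 - <<'E'
from h import *
c=np.load("side0.npz")
pts=dict(A=(341,328,.078),B=(168,410,.078),C=(396,178,.078),pink=(82,290,.078),blue=(313,492,.078),
 eL=(523,20,.042),eR=(597,66,.042),fL=(274,236,.03),pivL=(325,198,.037),pivR=(407,255,.037),stone=(678,256,.026),t0=(561,334,.021),t1=(627,325,.021),tin0=(657,166,.022))
w={k:ray(c,(v[0]/2.857+195,v[1]/2.857+135),v[2]) for k,v in pts.items()}
for k,v in w.items(): print(k,v.round(4))
o=(w["pivL"]+w["pivR"])/2; e=(w["eL"]+w["eR"])/2
for d in(w["C"]-o,e-o,e-w["C"]): print(np.linalg.norm(d),np.degrees(np.arctan2(d[1],d[0])))
d=w["pivL"]-w["pivR"];print(np.linalg.norm(d),np.degrees(np.arctan2(d[1],d[0]))-90)
d=e-w["C"];yaw=np.arctan2(d[1],d[0]);R=np.array([[np.cos(yaw),-np.sin(yaw)],[np.sin(yaw),np.cos(yaw)]])
o=w["C"]-R@[.033,0];print("o",o,np.degrees(yaw))
for k,v in w.items(): print(k,(R.T@(v-o)*1000).round(0))
E
```

```text
A [0.4734 0.1688]
B [0.5005 0.2906]
C [0.5397 0.0625]
pink [0.61   0.2806]
blue [0.3963 0.2567]
eL [ 0.6055 -0.1269]
eR [ 0.5353 -0.1375]
fL [0.5846 0.1401]
pivL [0.5818 0.0941]
pivR [0.506  0.0816]
stone [ 0.3827 -0.0682]
t0 [0.3939 0.0371]
t1 [ 0.3687 -0.0026]
tin0 [ 0.4486 -0.1166]
0.025686875701497455 -99.50579354703827
0.22160427775698982 -83.13754866061119
0.19709146223671986 -81.0327053051941
0.07680198266958432 -80.65023556324778
o [0.53454739 0.09507539] -81.0327053051941
A [-82. -49.]
B [-198.   -3.]
C [33. -0.]
pink [-172.  103.]
blue [-181. -111.]
eL [230.  36.]
eR [230. -36.]
fL [-37.  56.]
pivL [ 8. 47.]
pivR [  9. -30.]
stone [ 138. -175.]
t0 [  35. -148.]
t1 [  71. -179.]
tin0 [ 196. -118.]
```

```bash
python3 - <<'E'
from h import *
import cv2
c=np.load("side0.npz")
y=np.radians(-81.0);R=np.array([[np.cos(y),-np.sin(y)],[np.sin(y),np.cos(y)]]);o=np.array([.5345,.0951])
for k,u in dict(standL=(290,65),standF=(310,88),standR=(385,38),bookL=(88,150),bookF=(125,180),bookR=(207,112)).items():
    w=ray(c,(u[0]/2.857+195,u[1]/2.857+135),0);print(k,w.round(3),(R.T@(w-o)*1000).round())
# overlay model, both cameras
L=[]
for s in(1,-1):
    L+= [[(-48,48*s,30),(-5,30.5*s,30)],[(24,31*s,30),(220,31*s,30)],[(-48,48*s,0),(-5,30.5*s,0)],[(0,36*s,37),(11,21*s,37)]]
L+=[[(220,-31,42),(220,31,42)]]
def circ(x,y,z): return [(x+28.5*np.cos(a),y+28.5*np.sin(a),z) for a in np.linspace(0,6.3,40)]
for p in((33,0),(-82,-49),(-198,-3)): L+=[circ(*p,78),circ(*p,0)]
out=[]
for n,(r0,r1,c0,c1),f in(("side",(140,310,230,440),3.6),("scene",(180,300,220,440),3.6)):
    c=np.load(n+"0.npz");im=cv2.resize(c["pixels"][r0:r1,c0:c1,::-1],None,fx=f,fy=f,interpolation=cv2.INTER_CUBIC)
    im=im.copy()
    for l in L:
        q=[((proj(c,np.append(o+R@(np.array(p[:2])/1000),p[2]/1000))-[c0,r0]+.5)*f) for p in l]
        cv2.polylines(im,[np.int32(np.round(q))],False,(0,255,0),1,cv2.LINE_AA)
    cv2.imwrite(f"pics/ov_{n}.png",im)
E
```

```text
standL [0.719 0.018] [105. 170.]
standF [0.69  0.021] [ 98. 142.]
standR [ 0.69  -0.057] [175. 129.]
bookL [0.757 0.188] [-57. 235.]
bookF [0.715 0.183] [-59. 193.]
bookR [0.726 0.097] [ 28. 189.]
```

View pics/ov_side.png

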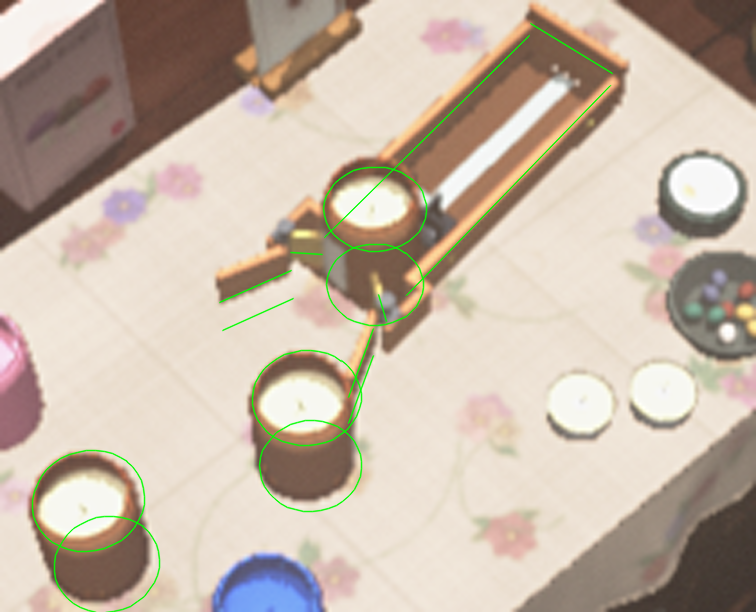

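Model is off in the mouth area by several mm, so I'll take a closer overhead look with the wrist camera.

>>> move_arm(
  motion=[
    [0.37,-0.164,-0.13,0,0,-0.7,0],
    [0.37,-0.164,-0.13,0,0,-0.7,0],
    [0.37,-0.164,-0.13,0,0,-0.7,0],
    [0.37,-0.164,-0.13,0,0,-0.7,0],
    [0.37,-0.164,-0.13,0,0,-0.7,0],
    [0.37,-0.164,-0.13,0,0,-0.7,0],
    [0.37,-0.164,-0.13,0,0,-0.7,0],
    [0.37,-0.164,-0.13,0,0,-0.7,0],
    [0.37,-0.164,-0.13,0,0,-0.7,0],
    [0.475,-0.655,-0.13,0,0,-1.414,0],
    [0.475,-0.655,-0.13,0,0,-1.414,0],
    [0.475,-0.655,-0.13,0,0,-1.414,0],
    [0.475,-0.655,-0.13,0,0,-1.414,0],
    [0.475,-0.655,-0.13,0,0,-1.414,0],
    [0.475,-0.655,-0.13,0,0,-1.414,0],
    [0.475,-0.655,-0.13,0,0,-1.414,0],
    [0.475,-0.655,-0.13,0,0,-1.414,0],
    [0.475,-0.655,-0.13,0,0,-1.414,0],
    [0.475,-0.655,-0.13,0,0,-1.414,0],
    [0.475,-0.655,-0.13,0,0,-1.414,0],
  ],
)

```text
time_s: 2.1
ee_pos: [0.4487, 0.1566, 0.369]
tcp_rot: [180.0, -0.2, 99.4]
ft_force: [0.4, -0.9, 0.8]
gripper_width: 0.004
grip_force: 0.0
```

```bash
cat > snap.py <<'E'
import sys,cv2,numpy as np
from cell import bot,imaging
n,out=sys.argv[1:3]
c=imaging.camera(n);np.savez(out+".npz",**c)
im=c["pixels"][:,:,::-1]
if len(sys.argv)>3:
    a,b,d,e,f=map(float,sys.argv[3:]);im=cv2.resize(im[int(a):int(b),int(d):int(e)],None,fx=f,fy=f,interpolation=cv2.INTER_CUBIC)
cv2.imwrite(f"pics/{out}.png",im)
s=bot.observe();print(s["time_s"],s["ee_pos"],s["tcp_rot"],s["joint_pos"].round(1))
E
python3 snap.py wrist w1
```

```text
2.15 [0.44962196 0.15317567 0.36869478] [-1.79986212e+02 -6.62673483e-02  9.91774888e+01] [ 13.4   9.7 -42.1 102.1   6.8  70.8 -21.4]
```

View pics/w1.png

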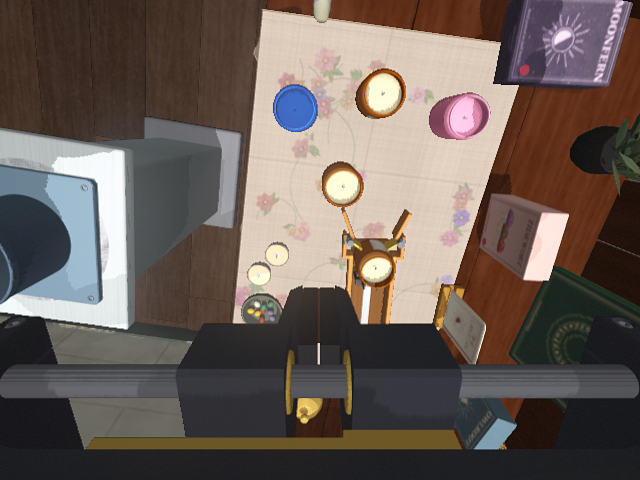

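Wrist view: amber jars at (343,185) and (381,93), jar_c at (376,267), flare boards at (348,222) and (402,222). I'll enlarge it to read the edges.

```bash
python3 - <<'E'
import cv2
im=cv2.imread("pics/w1.png")[150:330,310:440]
cv2.imwrite("pics/w1c.png",cv2.resize(im,None,fx=3.3,fy=3.3,interpolation=cv2.INTER_CUBIC))
E
```

```text
(no output)
```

View pics/w1c.png

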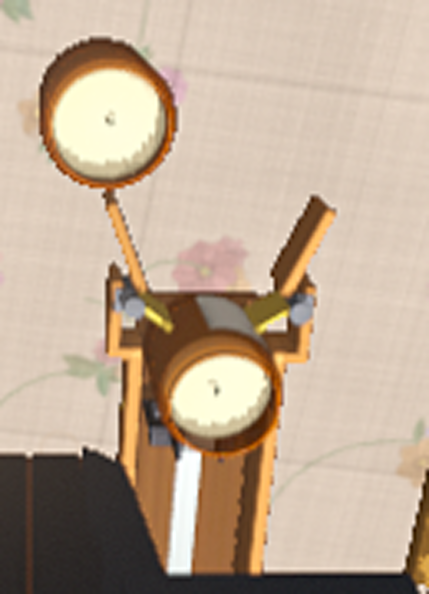

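```bash
python3 - <<'E'
from h import *
from scipy.optimize import least_squares
c=np.load("w1.npz")
f=lambda u,z:ray(c,(u[0]/3.3+310-.35,u[1]/3.3+150-.35),z)
A=f((111,122),.078);C=f((222,394),.078);B=ray(c,(382,93.5),.078)
obs={ (0,36):f((301,302),.038),(0,-36):f((131,298),.038),(11,-21):f((172,328),.037),(11,21):f((262,328),.037),
 (-48,51):f((325,204),.03),(-48,-51):f((110,197),.03),(33,0):C,(100,34):f((270,470),.03),(80,-34):f((126,440),.03)}
X=lambda p,m:p[:2]+np.array([np.cos(p[2])*m[0]-np.sin(p[2])*m[1],np.sin(p[2])*m[0]+np.cos(p[2])*m[1]])/1000
def res(p):
    r=[]
    for m,w in obs.items():
        d=(X(p,m)-w)*1000;t=np.array([np.cos(p[2]),np.sin(p[2])])
        r+= [d@[-t[1],t[0]]] if m[0]>50 else [*d]
    return np.array(r)
s=least_squares(res,[.53,.09,-1.41],loss="soft_l1",f_scale=2);p=s.x
print(p[:2],np.degrees(p[2]))
R=np.array([[np.cos(p[2]),-np.sin(p[2])],[np.sin(p[2]),np.cos(p[2])]])
for m,w in obs.items(): print(m,(R.T@(w-p[:2])*1000).round(1))
for n,w in(("A",A),("B",B)): print(n,w.round(4),(R.T@(w-p[:2])*1000).round(1))
print("camera",np.linalg.inv(c["camera_from_world"])[:3,3])
np.save("tray.npy",p)
E
```

```text
[0.54727656 0.08958071] -81.86596349625299
(0, 36) [-1.4 39.6]
(0, -36) [ -1.7 -39.1]
(11, -21) [ 13.1 -19.1]
(11, 21) [12.2 23. ]
(-48, 51) [-46.2  48. ]
(-48, -51) [-47.3 -50.4]
(33, 0) [28.2 -1.4]
(100, 34) [89.7 35.4]
(80, -34) [ 74.8 -36.9]
A [0.4798 0.1705] [-89.6 -55.3]
B [0.5051 0.2896] [-204.   -13.5]
camera [0.43479173 0.23838264 0.51500582]
```

>>> move_arm(
  motion=[
    [0.011,-0.027,0.0,0,0,0.019,0],
    [0.011,-0.027,0.05,0,0,0.019,0],
    [0.011,-0.027,0.1,0,0,0.019,0],
    [0.011,-0.027,0.15,0,0,0.019,0],
    [0.011,-0.027,0.2,0,0,0.019,0],
    [0.011,-0.027,0.25,0,0,0.019,0],
    [0.011,-0.027,0.29,0,0,0.019,0],
    [0.011,-0.027,0.32,0,0,0.019,0],
    [0.011,-0.027,0.34,0,0,0.019,0],
    [0.011,-0.027,0.348,0,0,0.019,0],
    [0.011,-0.027,0.348,0,0,0.019,0],
    [0.011,-0.027,0.348,0,0,0.019,0],
  ],
)

```text
time_s: 3.35
ee_pos: [0.4232, 0.1559, 0.0214]
tcp_rot: [179.9, 0.0, 97.6]
ft_force: [-0.3, -0.6, 0.1]
gripper_width: 0.006
grip_force: 0.0
```

```bash
cat > st.py <<'E'
from h import *
from cell import bot
s=bot.observe();p=np.load("tray.npy");R=np.array([[np.cos(p[2]),-np.sin(p[2])],[np.sin(p[2]),np.cos(p[2])]])
print(s["time_s"],"tray xy",(R.T@(s["ee_pos"][:2]-p[:2])*1000).round(1),"z",s["ee_pos"][2].round(4),s["tcp_rot"].round(2),"F",s["ft_force"].round(1),"yawerr",round(s["tcp_rot"][2]-np.degrees(p[2])-180,2))
E
python3 st.py
```

```text
3.35 tray xy [ -83.3 -113.4] z 0.0214 [1.7994e+02 1.0000e-02 9.7630e+01] F [-0.3 -0.6  0.1] yawerr -0.5
```

>>> move_arm(
  motion=[
    [0.005,0.005,0,0,0,-0.008,0],
    [0.005,0.012,0,0,0,-0.008,0],
    [0.005,0.018,0,0,0,-0.008,0],
    [0.005,0.024,0,0,0,-0.008,0],
    [0.005,0.03,0,0,0,-0.008,0],
    [0.005,0.036,0,0,0,-0.008,0],
    [0.005,0.042,0,0,0,-0.008,0],
    [0.005,0.048,0,0,0,-0.008,0],
    [0.005,0.054,0,0,0,-0.008,0],
    [0.005,0.059,0,0,0,-0.008,0],
    [0.005,0.062,0,0,0,-0.008,0],
    [0.005,0.062,0,0,0,-0.008,0],
  ],
)

```text
time_s: 4.55
ee_pos: [0.4838, 0.1697, 0.0209]
tcp_rot: [180.0, -0.0, 98.1]
ft_force: [-2.9, -0.2, 3.0]
gripper_width: 0.009
grip_force: 1.9
```

```bash
python3 st.py; python3 snap.py wrist w2 0 480 0 640 1; python3 snap.py side s2 135 345 195 475 2.857
```

```text
4.55 tray xy [-88.3 -51.5] z 0.0209 [179.99  -0.    98.12] F [-2.9 -0.2  3. ] yawerr -0.01
4.6 [0.4835949  0.16959396 0.02080806] [ 1.79994168e+02 -1.93863149e-03  9.81259564e+01] [ -2.7  41.  -27.7 114.1  34.   33.  -45.7]
4.65 [0.4834136  0.16951275 0.02071005] [-1.79996047e+02  1.25039264e-03  9.81254242e+01] [ -2.7  41.  -27.6 114.1  34.   33.  -45.7]
```

View pics/s2.png

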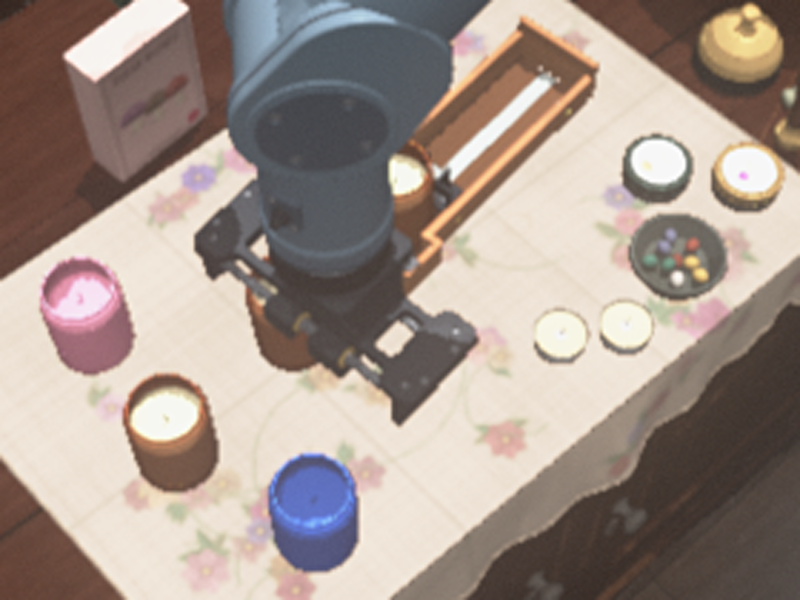

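A slid sideways; its base went from crop px (342,409) to (290,370). Everything else is in place.

```bash
python3 - <<'E'
from h import *
c=np.load("side0.npz");p=np.load("tray.npy");R=np.array([[np.cos(p[2]),-np.sin(p[2])],[np.sin(p[2]),np.cos(p[2])]])
g=lambda u:R.T@(ray(c,(u[0]/2.857+195,u[1]/2.857+135),0)-p[:2])*1000
print(g((290,370))-g((342,409)),g((290,370)))
E
```

```text
[-1.1627913  48.10485625] [-106.77891247  -26.49880097]
```

>>> move_arm(
  motion=[
    [0,0.003,0,0,0,0,0],
    [0,0.006,0,0,0,0,0],
    [0,0.006,0,0,0,0,0],
    [0,-0.005,0,0,0,0,0],
    [0,-0.012,0,0,0,0,0],
    [0.012,-0.012,0,0,0,0,0],
    [0.024,-0.012,0,0,0,0,0],
    [0.036,-0.012,0,0,0,0,0],
    [0.048,-0.012,0,0,0,0,0],
    [0.048,-0.012,0,0,0,0,0],
    [0.048,0.0,0,0,0,0,0],
    [0.048,0.015,0,0,0,0,0],
    [0.048,0.03,0,0,0,0,0],
    [0.048,0.042,0,0,0,0,0],
    [0.048,0.051,0,0,0,0,0],
    [0.048,0.051,0,0,0,0,0],
  ],
)

```text
time_s: 6.25
ee_pos: [0.5288, 0.2237, 0.0207]
tcp_rot: [179.9, 0.0, 98.0]
ft_force: [-0.4, 0.3, 0.4]
gripper_width: 0.003
grip_force: 0.0
```

```bash
python3 st.py; python3 snap.py wrist w3
```

```text
6.25 tray xy [-135.4    0.7] z 0.0207 [179.94   0.    98.02] F [-0.4  0.3  0.4] yawerr -0.11
6.3 [0.52753496 0.22378772 0.02050934] [-1.79999410e+02  9.19901902e-03  9.80653465e+01] [ -6.7  44.9 -28.2 105.1  32.6  38.3 -46.1]
```

View pics/w3.png

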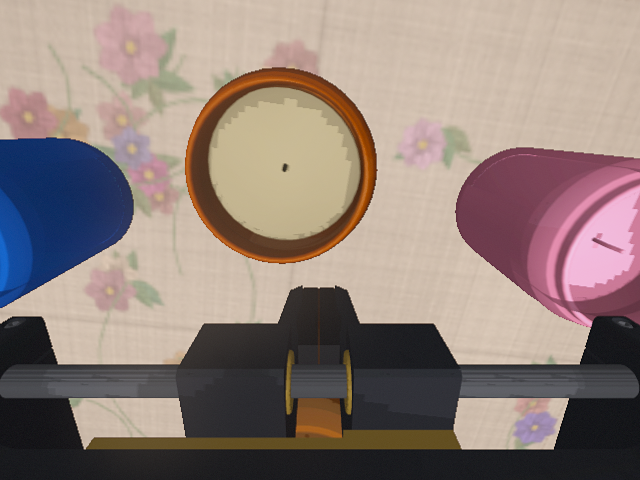

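B is in plain sight behind the fingers, rim centre at (281,166), and the gap is clear. Pushing A now.

>>> move_arm(
  motion=[
    [-0.005,0,0,0,0,0,0],
    [-0.01,0,0,0,0,0,0],
    [-0.015,0,0,0,0,0,0],
    [-0.02,0,0,0,0,0,0],
    [-0.026,0,0,0,0,0,0],
    [-0.032,0,0,0,0,0,0],
    [-0.038,0,0,0,0,0,0],
    [-0.044,0,0,0,0,0,0],
    [-0.05,0,0,0,0,0,0],
    [-0.056,0,0,0,0,0,0],
    [-0.062,0,0,0,0,0,0],
    [-0.068,0,0,0,0,0,0],
    [-0.074,0,0,0,0,0,0],
    [-0.08,0,0,0,0,0,0],
    [-0.085,0,0,0,0,0,0],
    [-0.085,0,0,0,0,0,0],
  ],
)

```text
time_s: 7.9
ee_pos: [0.5391, 0.1415, 0.0209]
tcp_rot: [179.9, -0.1, 98.2]
ft_force: [-1.0, 5.1, -0.6]
gripper_width: 0.009
grip_force: 2.0
```

```bash
python3 st.py; python3 - <<'E'
from h import *
c=np.load("w3.npz");p=np.load("tray.npy");R=np.array([[np.cos(p[2]),-np.sin(p[2])],[np.sin(p[2]),np.cos(p[2])]])
w=ray(c,(281,166),.078);print("B",(R.T@(w-p[:2])*1000).round(1))
E
python3 snap.py side s3 135 345 195 475 2.857
```

```text
7.9 tray xy [-52.5  -0.8] z 0.0209 [ 1.7994e+02 -1.5000e-01  9.8180e+01] F [-1.   5.1 -0.6] yawerr 0.04
B [-209.    -9.4]
7.95 [0.53902016 0.14142935 0.02090355] [ 1.79950530e+02 -1.29276871e-01  9.81792721e+01] [  2.1  43.9 -28.4 107.5  33.1  36.9 -38.6]
```

View pics/s3.png

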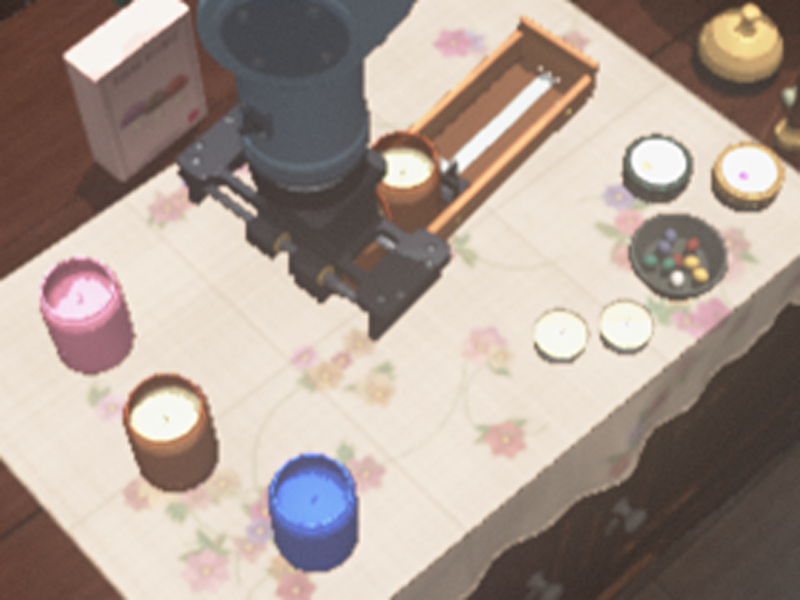

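A is in the flare and just starting to move C (C rim now at (404,170)), with nothing else disturbed. Continuing.

>>> move_arm(
  motion=[
    [-0.004,0,0,0,0,0,0],
    [-0.008,0,0,0,0,0,0],
    [-0.012,0,0,0,0,0,0],
    [-0.016,0,0,0,0,0,0],
    [-0.02,0,0,0,0,0,0],
    [-0.024,0,0,0,0,0,0],
    [-0.028,0,0,0,0,0,0],
    [-0.032,0,0,0,0,0,0],
    [-0.036,0,0,0,0,0,0],
    [-0.04,0,0,0,0,0,0],
    [-0.044,0,0,0,0,0,0],
    [-0.047,0,0,0,0,0,0],
    [-0.05,0,0,0,0,0,0],
    [-0.052,0,0,0,0,0,0],
    [-0.052,0,0,0,0,0,0],
  ],
)

```text
time_s: 9.45
ee_pos: [0.5464, 0.091, 0.021]
tcp_rot: [179.9, -0.2, 98.2]
ft_force: [-0.6, 6.8, 1.0]
gripper_width: 0.006
grip_force: 3.3
```

```bash
python3 st.py; python3 snap.py side s4; cat > rims.py <<'E'
import sys,cv2
from h import *
# cream wax blobs in side view -> tray coords (wax z calibrated via known jars)
c=np.load(sys.argv[1]+".npz");p=np.load("tray.npy");R=np.array([[np.cos(p[2]),-np.sin(p[2])],[np.sin(p[2]),np.cos(p[2])]])
hsv=cv2.cvtColor(c["pixels"],cv2.COLOR_RGB2HSV)
m=cv2.inRange(hsv,(18,35,175),(35,110,255))
n,l,s,ct=cv2.connectedComponentsWithStats(m)
for i in range(1,n):
    if s[i,4]>60 and 100<ct[i][1]<340 and 200<ct[i][0]<460: print(s[i],ct[i].round(1),(R.T@(ray(c,ct[i],.065)-p[:2])*1000).round(1))
E
for f in side0 s3 s4; do echo $f; python3 rims.py $f; done
```

```text
9.45 tray xy [-1.5 -0.7] z 0.021 [179.93  -0.18  98.23] F [-0.6  6.8  1. ] yawerr 0.1
9.5 [0.54637131 0.09093784 0.02097666] [ 1.79929386e+02 -1.75838422e-01  9.82291000e+01] [  7.5  43.7 -28.6 108.   33.3  36.6 -33.5]
side0
[441 141  26  15 214] [453.7 148.3] [ 297.1 -118. ]
[444 185  24  20  85] [453.1 195.3] [ 193.6 -185.9]
[353 216  10  13  74] [357.5 222.2] [ 17.9 -80. ]
[244 305  18  14  84] [253.9 311.7] [-248.6  -59. ]
[257 319  20  13  95] [268.1 325.2] [-250.3  -95.9]
s3
[444 140  23  20 223] [454.3 148.8] [ 296.7 -119.9]
[444 184  23  21  89] [452.8 195. ] [ 193.8 -185.1]
[353 216  10  13  71] [357.6 222.4] [ 17.7 -80.3]
[244 305  18  14  87] [253.6 311.4] [-248.5  -58.1]
[258 320  18  11  83] [268.  325.2] [-250.4  -95.8]
s4
[445 140  22  16 205] [454.7 148.3] [ 298.5 -119.6]
[244 305  19  14  88] [253.9 311.5] [-248.4  -58.6]
[258 320  18  12  86] [268.2 325.3] [-250.3  -96.3]
```

>>> move_arm(
  motion=[
    [-0.003,0,0,0,0,0,0],
    [-0.006,0,0,0,0,0,0],
    [-0.006,0,0,0,0,0,0],
    [-0.006,0,0,0,0,0,0],
  ],
)

```text
time_s: 9.9
ee_pos: [0.5472, 0.085, 0.021]
tcp_rot: [179.9, -0.2, 98.2]
ft_force: [-0.2, 7.4, -0.1]
gripper_width: 0.004
grip_force: 3.3
```

```bash
python3 st.py
```

```text
9.9 tray xy [ 4.5 -0.8] z 0.021 [ 1.7994e+02 -1.7000e-01  9.8230e+01] F [-0.2  7.4 -0.1] yawerr 0.1
```

>>> move_arm(
  motion=[
    [0.004,0,0,0,0,0,0],
    [0.008,0,0,0,0,0,0],
    [0.012,0,0,0,0,0,0],
    [0.012,0,0,0,0,0,0],
    [0.012,0,0,0,0,0,0],
  ],
)

```text
time_s: 10.4
ee_pos: [0.5454, 0.0943, 0.0206]
tcp_rot: [-180.0, 0.0, 98.1]
ft_force: [-0.3, 2.2, 0.8]
gripper_width: 0.005
grip_force: 0.9
```

```bash
python3 st.py
```

```text
10.4 tray xy [-4.9 -1.2] z 0.0206 [-1.7997e+02  3.0000e-02  9.8130e+01] F [-0.3  2.2  0.8] yawerr -0.0
```

>>> move_arm(
  motion=[
    [0.02,0,0,0,0,0,0],
    [0.05,0,0,0,0,0,0],
    [0.055,0,-0.05,0,0,0,0],
    [0.055,0,-0.1,0,0,0,0],
    [0.07,0,-0.12,0,0,0,0],
    [0.11,-0.008,-0.12,0,0,0,0],
    [0.16,-0.008,-0.12,0,0,0,0],
    [0.21,-0.008,-0.12,0,0,0,0],
    [0.25,-0.008,-0.12,0,0,0,0],
    [0.257,-0.008,-0.12,0,0,0,0],
    [0.257,-0.008,-0.12,0,0,0,0],
  ],
)

```text
time_s: 11.5
ee_pos: [0.5007, 0.3486, 0.1405]
tcp_rot: [-180.0, 0.0, 98.3]
ft_force: [-0.1, -1.9, 0.8]
gripper_width: 0.009
grip_force: 0.0
```

```bash
python3 st.py; python3 snap.py side s5 135 345 195 475 2.857
```

```text
11.5 tray xy [-263.    -9.5] z 0.1405 [-1.7998e+02  3.0000e-02  9.8260e+01] F [-0.1 -1.9  0.8] yawerr 0.12
11.55 [0.50154837 0.34650888 0.14021287] [-1.79973238e+02  1.12614447e-01  9.81113649e+01] [-14.4  38.3 -34.9  97.2  26.4  53.  -51.6]
```

View pics/s5.png

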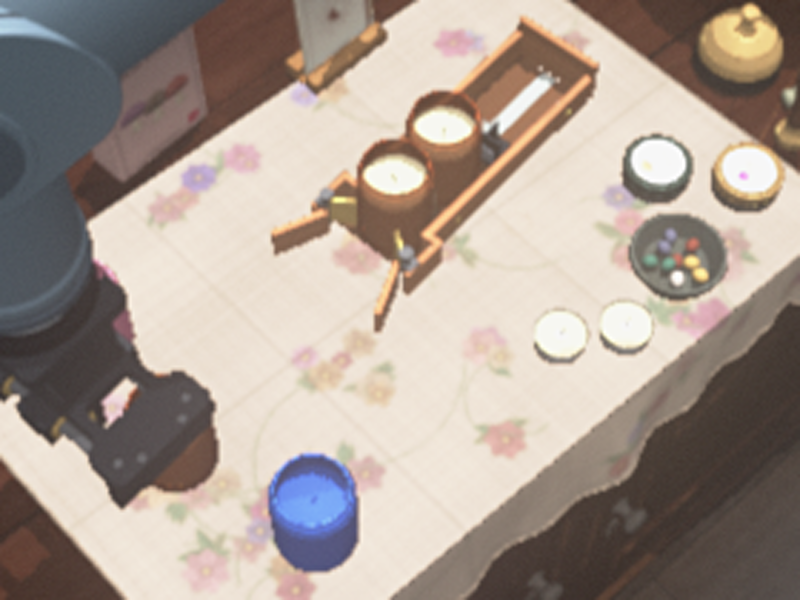

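First jar latched: catches at crop (345,210)/(402,245) are closed in front of it, and the bystanders are unmoved. For B I'll use slightly parted fingertips (24 mm gap) as a steady two-point pusher.

>>> move_arm(
  motion=[
    [0,0,0.03,0,0,0,0.27],
    [0,0,0.07,0,0,0,0.27],
    [0,0,0.1,0,0,0,0.27],
    [0,0,0.115,0,0,0,0.27],
    [0,0,0.12,0,0,0,0.27],
    [0,0,0.12,0,0,0,0.27],
  ],
)

```text
time_s: 12.15
ee_pos: [0.5019, 0.3471, 0.021]
tcp_rot: [180.0, 0.0, 98.1]
ft_force: [-0.8, 0.3, 0.3]
gripper_width: 0.27
grip_force: 0.0
```

```bash
python3 st.py
```

```text
12.15 tray xy [-261.3   -8.5] z 0.021 [1.7999e+02 3.0000e-02 9.8060e+01] F [-0.8  0.3  0.3] yawerr -0.07
```

>>> move_arm(
  motion=[
    [-0.006,-0.001,0,0,0,0,0.27],
    [-0.012,-0.001,0,0,0,0,0.27],
    [-0.018,-0.001,0,0,0,0,0.27],
    [-0.024,-0.001,0,0,0,0,0.27],
    [-0.03,-0.001,0,0,0,0,0.27],
    [-0.036,0.0,0,0,0,0,0.27],
    [-0.043,0.001,0,0,0,0,0.27],
    [-0.05,0.002,0,0,0,0,0.27],
    [-0.057,0.003,0,0,0,0,0.27],
    [-0.064,0.004,0,0,0,0,0.27],
    [-0.071,0.005,0,0,0,0,0.27],
    [-0.078,0.006,0,0,0,0,0.27],
    [-0.085,0.007,0,0,0,0,0.27],
    [-0.092,0.008,0,0,0,0,0.27],
    [-0.099,0.009,0,0,0,0,0.27],
    [-0.106,0.009,0,0,0,0,0.27],
    [-0.113,0.009,0,0,0,0,0.27],
    [-0.12,0.009,0,0,0,0,0.27],
    [-0.126,0.009,0,0,0,0,0.27],
    [-0.13,0.009,0,0,0,0,0.27],
  ],
)

```text
time_s: 14.15
ee_pos: [0.5286, 0.2197, 0.0207]
tcp_rot: [-180.0, 0.0, 98.1]
ft_force: [-0.4, 1.9, 1.1]
gripper_width: 0.268
grip_force: 0.9
```

```bash
python3 st.py; python3 snap.py wrist w6; python3 snap.py side s6; python3 - <<'E'
# amber pixels that differ from the pre-push frame, on tray-frame floor: find base of jar
import cv2
from h import *
c=np.load("s6.npz");p=np.load("tray.npy");R=np.array([[np.cos(p[2]),-np.sin(p[2])],[np.sin(p[2]),np.cos(p[2])]])
h=cv2.cvtColor(c["pixels"],cv2.COLOR_RGB2HSV)
m=cv2.inRange(h,(2,80,40),(18,255,200))
n,l,s,ct=cv2.connectedComponentsWithStats(m)
for i in range(1,n):
    if s[i,4]>150 and 180<ct[i][0]<420 and 150<ct[i][1]<330:print(s[i],ct[i].round(1))
for x in(-100,-95,-90):
  u=[proj(c,np.append(p[:2]+R@np.array([x+28.5*np.cos(a),28.5*np.sin(a)])/1000,0)) for a in np.linspace(0,6.3,60)]
  u=np.array(u);print(x,u.min(0).round(1),u.max(0).round(1))
E
```

```text
14.15 tray xy [-131.4   -0. ] z 0.0207 [-1.800e+02  2.000e-02  9.811e+01] F [-0.4  1.9  1.1] yawerr -0.02
14.2 [0.52872174 0.21898134 0.02057514] [-1.79983137e+02  5.59734722e-02  9.80787021e+01] [ -5.3  45.2 -29.5 105.1  34.   38.7 -46.6]
14.25 [0.52862481 0.2192753  0.02052275] [-1.79975753e+02  5.88764861e-02  9.80792902e+01] [ -5.3  45.2 -29.5 105.1  34.   38.8 -46.7]
[ 312  142   92   88 2367] [356.9 185.5]
-100 [275.2 242.6] [303.2 267.2]
-95 [276.9 241. ] [304.8 265.5]
-90 [278.6 239.4] [306.5 263.8]
```

>>> move_arm(
  motion=[
    [-0.006,0,0,0,0,0,0.27],
    [-0.012,0,0,0,0,0,0.27],
    [-0.018,0,0,0,0,0,0.27],
    [-0.024,0,0,0,0,0,0.27],
    [-0.03,0,0,0,0,0,0.27],
    [-0.036,0,0,0,0,0,0.27],
    [-0.042,0,0,0,0,0,0.27],
    [-0.048,0,0,0,0,0,0.27],
    [-0.054,0,0,0,0,0,0.27],
    [-0.06,0,0,0,0,0,0.27],
    [-0.065,0,0,0,0,0,0.27],
    [-0.068,0,0,0,0,0,0.27],
    [-0.068,0,0,0,0,0,0.27],
  ],
)

```text
time_s: 15.55
ee_pos: [0.5382, 0.1524, 0.0207]
tcp_rot: [-180.0, 0.0, 98.1]
ft_force: [0.0, 0.7, 0.2]
gripper_width: 0.27
grip_force: 0.0
```

```bash
python3 st.py
```

```text
15.55 tray xy [-63.5  -0.1] z 0.0207 [-1.7999e+02  3.0000e-02  9.8090e+01] F [0.  0.7 0.2] yawerr -0.04
```

>>> move_arm(
  motion=[
    [0.01,0,0,0,0,0,0.27],
    [0.025,0,0,0,0,0,0],
    [0.025,0,0,0,0,0,0],
    [0.025,0,0,0,0,0,0],
    [0.025,0,0,0,0,0,0],
  ],
)

```text
time_s: 16.05
ee_pos: [0.5346, 0.1777, 0.0206]
tcp_rot: [-180.0, 0.0, 98.1]
ft_force: [-0.0, 0.3, 0.2]
gripper_width: 0.006
grip_force: 0.0
```

```bash
python3 st.py; python3 snap.py side s7; python3 - <<'E'
from h import *
import cv2
a=np.load("s7.npz");b=np.load("s5.npz")
c=a;p=np.load("tray.npy");R=np.array([[np.cos(p[2]),-np.sin(p[2])],[np.sin(p[2]),np.cos(p[2])]])
h=cv2.cvtColor(c["pixels"],cv2.COLOR_RGB2HSV);m=cv2.inRange(h,(2,80,40),(18,255,200))
print(*["".join("#" if m[r,q] else "." for q in range(260,360)) for r in range(195,262,2)],sep="\n")
u=np.array([proj(c,np.append(p[:2]+R@np.array([-24+28.5*np.cos(t),28.5*np.sin(t)])/1000,0)) for t in np.linspace(0,6.3,60)]);print(u.min(0),u.max(0))
E
```

```text
16.05 tray xy [-89.1  -0.1] z 0.0206 [-1.7999e+02  3.0000e-02  9.8150e+01] F [-0.   0.3  0.2] yawerr 0.02
16.1 [0.53460331 0.17748902 0.02059979] [-1.79988415e+02  3.47417905e-02  9.81255681e+01] [ -1.   44.6 -29.5 106.5  34.2  38.  -43. ]
............................................................##......................################
............................................................##......................################
......................................................####..####...................#################
.......................................................###########...............#################..
........................................................########################################....
.........................................................#####################################.....#
.........................................................###################################.....###
.............................................................#############################.....#####
....................................................
[... 1929 characters left out ...]
......................................
....................................................................................................
....................................................................................................
....................................................................................................
....................................................................................................
....................................................................................................
....................................................................................................
[300.39746067 219.05372528] [327.59409582 242.33328677]
```

>>> move_arm(
  motion=[
    [-0.006,0,0,0,0,0,0],
    [-0.012,0,0,0,0,0,0],
    [-0.018,0,0,0,0,0,0],
    [-0.024,0,0,0,0,0,0],
    [-0.029,0,0,0,0,0,0],
    [-0.034,0,0,0,0,0,0],
    [-0.039,0,0,0,0,0,0],
    [-0.043,0,0,0,0,0,0],
    [-0.047,0,0,0,0,0,0],
    [-0.051,0,0,0,0,0,0],
    [-0.055,0,0,0,0,0,0],
    [-0.059,0,0,0,0,0,0],
    [-0.063,0,0,0,0,0,0],
    [-0.066,0,0,0,0,0,0],
    [-0.069,0,0,0,0,0,0],
    [-0.069,0,0,0,0,0,0],
  ],
)

```text
time_s: 17.7
ee_pos: [0.5444, 0.1137, 0.0213]
tcp_rot: [179.9, -0.3, 98.3]
ft_force: [-0.9, 8.6, -0.1]
gripper_width: 0.006
grip_force: 4.1
```

```bash
python3 st.py
```

```text
17.7 tray xy [-24.3   0.6] z 0.0213 [179.86  -0.33  98.29] F [-0.9  8.6 -0.1] yawerr 0.15
```

>>> move_arm(
  motion=[
    [-0.003,0,0,0,0,0,0],
    [-0.006,0,0,0,0,0,0],
    [-0.009,0,0,0,0,0,0],
    [-0.012,0,0,0,0,0,0],
    [-0.015,0,0,0,0,0,0],
    [-0.018,0,0,0,0,0,0],
    [-0.021,0,0,0,0,0,0],
    [-0.024,0,0,0,0,0,0],
    [-0.027,0,0,0,0,0,0],
    [-0.027,0,0,0,0,0,0],
    [-0.027,0,0,0,0,0,0],
  ],
)

```text
time_s: 18.8
ee_pos: [0.5482, 0.0868, 0.0212]
tcp_rot: [179.9, -0.3, 98.3]
ft_force: [-1.4, 8.8, -0.1]
gripper_width: 0.002
grip_force: 4.0
```

```bash
python3 st.py
```

```text
18.8 tray xy [2.8 0.5] z 0.0212 [179.88  -0.3   98.29] F [-1.4  8.8 -0.1] yawerr 0.15
```

>>> move_arm(
  motion=[
    [-0.0015,0,0,0,0,0,0],
    [-0.0015,0,0,0,0,0,0],
    [0.004,0,0,0,0,0,0],
    [0.009,0,0,0,0,0,0],
    [0.009,0,0,0,0,0,0],
    [0.009,0,0,0,0,0,0],
  ],
)

```text
time_s: 19.4
ee_pos: [0.5467, 0.0937, 0.0209]
tcp_rot: [180.0, -0.1, 98.2]
ft_force: [-1.4, 5.5, 1.5]
gripper_width: 0.006
grip_force: 3.2
```

```bash
python3 st.py
```

```text
19.4 tray xy [-4.1  0.1] z 0.0209 [ 1.7996e+02 -1.3000e-01  9.8220e+01] F [-1.4  5.5  1.5] yawerr 0.08
```

>>> move_arm(
  motion=[
    [0.025,0,0,0,0,0,0],
    [0.055,0,0,0,0,0,0],
    [0.06,0,-0.05,0,0,0,0],
    [0.06,0,-0.1,0,0,0,0],
    [0.08,0,-0.14,0,0,0,0],
    [0.13,0,-0.16,0,0,0,0],
    [0.17,0,-0.18,0,0,0,0],
    [0.21,0,-0.2,0,0,0,0],
    [0.24,0,-0.2,0,0,0,0],
    [0.24,0,-0.2,0,0,0,0],
    [0.24,0,-0.2,0,0,0,0],
  ],
)

```text
time_s: 20.5
ee_pos: [0.5131, 0.3283, 0.2202]
tcp_rot: [-180.0, 0.1, 98.1]
ft_force: [0.3, -0.9, -1.1]
gripper_width: 0.008
grip_force: 0.0
```

```bash
python3 st.py; python3 snap.py side s8; python3 - <<'E'
from h import *
import cv2
a=np.load("s8.npz");b=np.load("s5.npz");z=np.load("side0.npz")
p=np.load("tray.npy");R=np.array([[np.cos(p[2]),-np.sin(p[2])],[np.sin(p[2]),np.cos(p[2])]])
# mouth area (catches + front jar) must look the same as with one jar latched (s5)
for n,(x0,x1,y0,y1) in dict(front=(290,345,185,250),bystanders=(375,475,160,270)).items():
    f=lambda c:c["pixels"][y0:y1,x0:x1].astype(int)
    print(n,[round(np.abs(f(a)-f(q)).mean(),2) for q in(b,z)],(np.abs(f(a)-f(b)).max(2)>60).sum())
# jar template match: s5 front jar rim patch, along the row
T=cv2.cvtColor(b["pixels"][184:212,318:348],cv2.COLOR_RGB2GRAY);I=cv2.cvtColor(a["pixels"],cv2.COLOR_RGB2GRAY)[120:230,300:420]
M=cv2.matchTemplate(I,T,cv2.TM_CCOEFF_NORMED)
for _ in range(4):
    _,v,_,l=cv2.minMaxLoc(M);u=(l[0]+300+15,l[1]+120+14);print(round(v,2),u,(R.T@(ray(a,u,.078)-p[:2])*1000).round(1));cv2.circle(M,l,9,-1,-1)
E
```

```text
20.5 tray xy [-2.411e+02 -1.000e-01] z 0.2202 [-1.7996e+02  1.2000e-01  9.8140e+01] F [ 0.3 -0.9 -1.1] yawerr 0.01
20.55 [0.51354815 0.327218   0.21997725] [-1.79957598e+02  1.50771757e-01  9.80443056e+01] [ -9.2  33.4 -39.3  93.9  23.5  61.4 -47.3]
front [np.float64(1.28), np.float64(8.58)] 2
bystanders [np.float64(2.31), np.float64(3.05)] 151
0.99 (333, 198) [ 23.7 -11.5]
0.88 (351, 182) [ 77.5 -13.6]
0.83 (369, 165) [135.4 -14.1]
0.56 (389, 142) [211.6  -7.8]
```

The mouth area looks the same as the latched view, and three rims match at (333,198), (351,182) and (369,165), about 57 mm apart in one row.

```bash
python3 -c "
from cell import bot
print(bot.hand_in())"
```

```text
the job is handed in; nothing more can be done
None
```

Both amber jars were pushed past the catches into the tray and the job was handed in at about 20.6 s; the side-camera check before hand-in showed three jars in one row with the catches closed, but hand-in returned no verdict.

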